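# Clear the lever stamp and date-stamp a carton

## Robot

A 6-joint arm with a two-finger parallel gripper is mounted at the origin on the work surface. World frame = base frame: x ahead of the robot, y to its left, z up, the work surface at z = 0. Lengths are in m, angles in rad, forces in N, time in s.
With the tool pointing down it reaches from about 0.3 to 1 m from the base axis. Payload 5.1 kg.
Tool frame: the origin (TCP) lies midway between the tips of the shut fingers; the grasp point (between the pads) lies 19 mm behind it; z points along the fingers, y is the line along which they close (so a half turn about z gives the same grasp; the last joint's range is limited). The gripper opens to 95 mm and grips with 3 to 60 N. Pads are 20 mm wide; open, the fingers measure 119 mm over their backs; the gripper's body (75 mm by 180 mm) begins 59 mm behind the grasp point.
Start: joints at [1.16, 0.124, 1.65, -0, 1.367, -0.083], TCP at [0.209, 0.615, 0.175] pointing down, gripper open.
Joint ranges: [-2.61, 2.61], [-1.02, 2.33], [0.03, 2.71], [-1.35, 4.49], [0.32, 2.68], [-2.91, 2.91]. Speed limits (rad/s): [2.57, 2.57, 3.14, 3.14, 3.14, 3.14].

## Interface

Orientations are given as a rotation vector (axis times angle).
In Python, from cell import get_obs, cams, job gives the robot as it stands. The module is installed in compiled form; this text tells all that it offers.
- The arm moves only by the shell command python3 -m jog 'ROWS' [OPENING] [FORCE]. ROWS is text: rows parted by semicolons, each of 4 numbers parted by spaces: the shift along the world's x, y, z scaled (see below), then the turn about the world's z scaled (see below). In form: dx dy dz roll; .... A call has 1 to 12 rows; each row shifts and turns the commanded pose from where the row before left it; what a row does not reach is not made up. The controller multiplies each number of a shift by 25 mm and each number of a turn by 0.15 rad. A row lasts 1/8 s, in which the tool goes at most 62.5 mm and 10.7 degrees, less where a joint would pass 70% of its speed; a pose out of reach is approached as far as the arm can. A call with a number of a shift or a turn outside -1 to 1 is refused whole. A call with a gripper value outside its range is refused whole. OPENING is the opening, from 0 (shut) to 1 (fully open), set as the call begins (- or left out, the last holds). The fingers move at their own pace and stop on an object; FORCE is the grip in N (left out, the last holds). Time passes only in rows, so rows that do not move let the fingers close. It gives the time, the measured TCP pose, the force, the opening and the grip force at its end, in the units of the state.
- get_obs(): the state, without advancing time (a new reading comes with each control period).
- cams.capture(name): name is "side" or "top"; returns a dict with "frame" (400x640x3 uint8, red, green, blue), "depth" (400x640 float32, m along the optical axis (not along the pixel's ray), 0 where there is no reading), "fx", "fy", "cx", "cy" (pixels), "k1" (the pictures are not rectified: a ray, as slopes to the right and down, at radius r is drawn at 1 + k1 r^2 times it, then the intrinsics apply), "R" (3x3) and "t" (3): a world point X has camera coordinates R X + t. Camera axes: x right, y down, z forward; pixel columns grow to the right and rows downward; lengths in m; the calibration is good to about 2 mm. A picture is of the moment at which its call begins.
- job.job_done(): hands the job in; it is judged then, once.
Trained networks look in the newest picture that a camera, given by its name, has taken for a name from the list of things; names that differ only in an ending like _2 or _b are one class to them, and where a whole thing is asked for, a point or a joint stands for the part that bears it (a point fixed in the world has none). Each returns a list of dicts, best first, with "score" (0 to 1); they miss things now and then, are a little off and sometimes report something else, mostly with a low value. They report only what shows in the picture. A call takes as long as a camera call. They do not tell look-alikes from the thing itself.
- cams.boxes_of(camera, thing): "point" ([column, row] in pixels, amid what is visible of it).
- cams.masks_of(camera, thing): "region" (400x640 bool, what is visible of it) and "point" ([column, row] in pixels, amid what is visible of it).
The state is a dict: "clock": time; "joint_positions": joint angles; "qvel": joint speeds; "effort": joint torques, N m; "tcp_pos": TCP position; "tcp_rot": TCP orientation; "ft_force": force on the tool from outside, world axes, zero at the start; "wrist_torque": the same for the moment, N m; "gripper_width": finger opening in m; "gripper_force": force on a finger pad.
Only numpy, scipy, OpenCV 4.12 (cv2) and the standard library are available. Lean on these libraries where they do the work, as an engineer would, in place of code of your own. Each camera call takes 0.05 s, during which the arm holds its last target. There are 200 camera calls.

## Task

A tall tea carton has been left standing under the raised lever of the date-stamp press. Take it out and stand it upright in the free part of the stock tray, then push the lever's grip down until the stamp meets the long carton waiting on the bed, lean on the grip steadily with about 15 N for a good second (firm, but not crushing the carton), and let the lever come back up. Do not press the lever onto the tea carton, do not shift the long carton, and leave the tin, the sweet jar and the shampoo bottle where they stand.

Things in the scene. Friction and masses are not known exactly. Their poses are not given: they have to be found in the camera images.
- press: grey lever press, fixed. Origin on the table surface; x points away from the lever's grip towards the hinge, y across, z up. Base plate 180 (x -60..120) x 150 x 10 mm; hinge column at x 65..115, y +-26, 128 mm tall; a steel fence 30 mm high at x 30..38 stands behind the long carton
- lever_hinge (a point): hinge axis of the lever, 105 mm above the table, 90 mm behind the press origin (press +x); the axis runs along press y
- lever (a joint): lever angle in rad: 0 = raised (it slopes up 0.40 rad from hinge to grip), grows as the grip is pressed down, 0.40 = level, 0.65 = limit. A spring returns it to 0 (about 3 N at the grip at first, 5 N at 0.5). The stamp meets the long carton somewhere between 0.38 and 0.56, depending on the height of the bed
- lever_grip (a point): point on the top face of the lever's black grip, 245 mm from the hinge axis along the lever and 10 mm above its mid-line. Grip 90 mm long (190 to 280 mm from the hinge), 34 wide, 20 thick; the steel bar between grip and hinge is 24 wide, 16 thick
- stamp_foot (a point): lowest point of the slightly soft, round rubber stamp foot (radius 12, 44 mm wide) under the lever, 90 mm from the hinge axis along the lever and 52 mm below its mid-line
- bed: steel bed plate 56 x 100 x 13 mm of the press, fixed, its height set differently each time; origin at the centre of its underside
- long_carton: flat white carton 50 (x) x 160 (y) x 30 mm, loose, lying on the bed across the press under the stamp; origin at the centre of its underside
- tea_carton: the obstacle: brown carton 52 (x) x 110 (y) x 115 mm tall, about 220 g, standing on the table crosswise under the lever, between the press base and the end of the grip, sticking out more on one side or the other; its top is about 45 mm below the raised lever. Origin at the centre of its underside
- tray: grey low open stock tray, fixed, outside 260 (x) x 170 (y) x 30 mm, walls and floor 5 mm; origin at the centre of its underside. A second brown tea carton, same size, is fixed at its +x end (x 66..118 mm)
- tray_free (a point): centre of the free part of the tray on its inner floor, 35 mm to -x of the tray's centre and 5 mm above its underside; free area 185 (x) x 160 (y) mm
- scale: flat shop scale, fixed, 220 x 200 x 55 mm, the tin stands on it; origin at the centre of its underside. Tray and scale stand one on each side of the press and may be swapped
- tin: round tin, diameter 72, height 70 mm, loose on the scale; leave alone. Origin at the centre of its underside
- sweet_jar: pale translucent jar with a screw lid, diameter 110, height 140 mm, loose; leave alone. Origin at the centre of its underside
- shampoo: shampoo bottle, diameter 56, height 170 mm, loose; leave alone. Origin at the centre of its underside
Not all that is in view belongs to the job. Of the things that look like the tea_carton, take the one that is nearest to the robot's base at the start.

How it is judged:
By the outcome, as a careful person would: the job done as asked, in the order asked, and still so for the second after the job is handed in, with the robot touching nothing.
It also fails if it takes over 69 s, if anything falls off the work surface, if the arm or the gripper's body presses on something with over 40 N, if the wrist force passes 120 N, or if a joint passes its speed limit or range.

## Working session

There is one attempt and no reset: what is moved stays moved. The work goes in short steps, Python scripts to look and compute and a shell command to move; the robot and the scene stay as the last step left them, time stands still between calls to the robot, and variables do not carry over. Pictures are saved under pics/ and viewed, at most 10 in all, crops included, and the job is handed in when it is done.

```bash
mkdir -p pics; cat > h.py <<'E'
import numpy as np, cv2
from cell import get_obs, cams, job
def cloud(d):
    """world point for every pixel"""
    v,u=np.mgrid[0:400,0:640].astype(float)
    K=np.array([[d['fx'],0,d['cx']],[0,d['fy'],d['cy']],[0,0,1.]])
    p=cv2.undistortPoints(np.stack([u.ravel(),v.ravel()],1)[:,None],K,np.array([d['k1'],0,0,0.]))[:,0]
    z=d['depth'].ravel()
    c=np.c_[p*z[:,None],z]
    W=(c-np.array(d['t']))@np.array(d['R'])
    W[z==0]=np.nan
    return W.reshape(400,640,3)
E
python3 - <<'E'
from h import *
for n in ("top","side"):
    d=cams.capture(n); cv2.imwrite(f"pics/{n}0.png",d['frame'][:,:,::-1]); W=cloud(d)
    print(n,np.round(-np.array(d['R']).T@d['t'],3))
    for th in ["press","lever","lever_grip","long_carton","tea_carton","tray","scale","tin","sweet_jar","shampoo","bed","stamp_foot"]:
        for m in cams.masks_of(n,th)[:3]:
            P=W[m['region']];P=P[~np.isnan(P[:,0])]
            if m['score']>.3 and len(P)>5: print(th,round(m['score'],2),np.round(m['point']),len(P),"med",np.round(np.median(P,0),3),"lo",np.round(np.percentile(P,2,axis=0),3),"hi",np.round(np.percentile(P,98,axis=0),3))
o=get_obs();print(o)
E
```

```text
top [0.355 0.031 1.47 ]
press 0.64 [230. 249.] 595 med [0.508 0.277 0.124] lo [0.477 0.248 0.067] hi [0.542 0.31  0.131]
press 0.61 [345. 200.] 2669 med [ 0.653 -0.035  0.025] lo [ 0.467 -0.122  0.003] hi [0.74  0.025 0.22 ]
lever 0.66 [343. 219.] 994 med [ 0.577 -0.034  0.171] lo [ 0.461 -0.06   0.114] hi [ 0.713 -0.007  0.222]
lever_grip 0.63 [247. 177.] 457 med [0.712 0.232 0.112] lo [0.695 0.212 0.012] hi [0.74  0.262 0.172]
lever_grip 0.58 [346. 218.] 1051 med [ 0.575 -0.034  0.171] lo [ 0.461 -0.062  0.113] hi [ 0.717 -0.007  0.222]
long_carton 0.75 [335. 210.] 780 med [ 0.622 -0.012  0.053] lo [ 0.594 -0.107  0.023] hi [0.656 0.047 0.06 ]
long_carton 0.73 [346. 221.] 1086 med [ 0.575 -0.034  0.169] lo [ 0.46  -0.063  0.01 ] hi [ 0.714 -0.005  0.222]
tea_carton 0.98 [200. 173.] 1119 med [0.72  0.372 0.112] lo [0.672 0.349 0.004] hi [0.782 0.408 0.12 ]
tea_carton 0.87 [338. 135.] 925 med [ 0.843 -0.035  0.113] lo [ 0.8   -0.067  0.013] hi [ 0.906 -0.004  0.12 ]
tray 0.59 [435. 245.] 5448 med [ 0.518 -0.31   0.007] lo [ 0.392 -0.396 -0.001] hi [ 0.636 -0.224  0.122]
scale 0.58 [2
[... 2101 characters left out ...]
 0.221]
{'clock': 1.3, 'joint_positions': array([ 1.16041227e+00,  1.23831235e-01,  1.65030409e+00,  4.85283017e-06,
        1.36751662e+00, -8.25871101e-02]), 'qvel': array([ 0.00137086, -0.00167717,  0.0007439 , -0.00099453,  0.00095054,
        0.00103163]), 'effort': array([-7.51560292e-04, -4.17584181e+01, -3.60222781e+01,  7.74996495e-02,
        4.30591323e-02, -3.22254914e-05]), 'tcp_pos': array([0.20928239, 0.61536452, 0.17493356]), 'tcp_rot': array([-5.12598458e-01, -3.09947211e+00,  8.84948103e-05]), 'ft_force': array([-0.31398854, -0.63561532, -0.18169448]), 'wrist_torque': array([ 0.01256554,  0.00920401, -0.01014414]), 'gripper_force': 0.0, 'gripper_width': 0.09523437311868027}
```

View pics/top0.png

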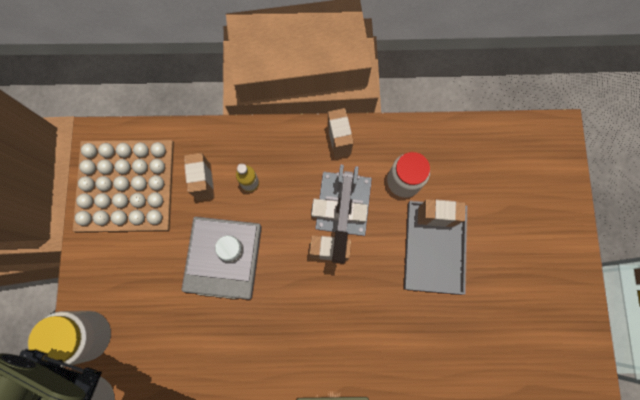

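View pics/side0.png

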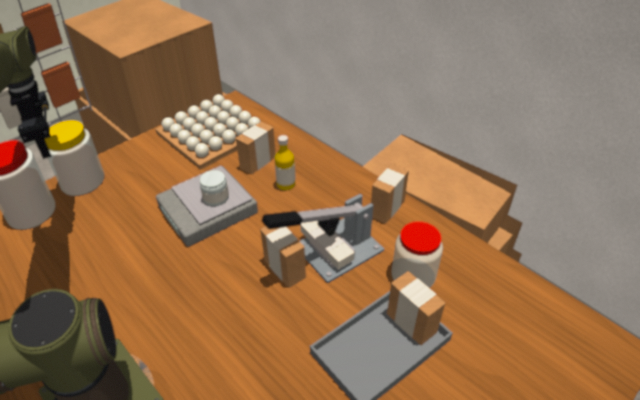

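```bash
python3 - <<'E'
from h import *
def rect(P): 
    r=cv2.minAreaRect((P[:,:2]*1000).astype(np.float32)); return np.round(r[0],0),np.round(r[1],0),round(r[2],1),len(P)
for n in ("top","side"):
    W=cloud(cams.capture(n)).reshape(-1,3); W=W[~np.isnan(W[:,0])]
    b=lambda x0,x1,y0,y1,z0,z1: W[(W[:,0]>x0)&(W[:,0]<x1)&(W[:,1]>y0)&(W[:,1]<y1)&(W[:,2]>z0)&(W[:,2]<z1)]
    print(n)
    print("tea top",rect(b(.44,.57,-.14,.09,.108,.122)))
    L=b(.44,.72,-.08,.03,.13,.24); print("lever",rect(L))
    c=np.polyfit(L[:,0],L[:,1],1); print(c)
    for lo in np.arange(.45,.72,.02):
        q=L[(L[:,0]>=lo)&(L[:,0]<lo+.02)]
        if len(q): print(round(lo,2),len(q),np.round([q[:,1].min(),q[:,1].max(),np.percentile(q[:,2],90)],3))
    print("long top",rect(b(.58,.66,-.14,.08,.045,.07)), np.median(b(.58,.66,-.14,.08,.045,.07)[:,2]))
    print("base",rect(b(.5,.76,-.16,.08,.006,.016)))
    print("tray",rect(b(.35,.68,-.43,-.19,.02,.04)))
    print("traytea",rect(b(.35,.68,-.43,-.19,.108,.125)))
E
```

```text
top
tea top (array([511.,   0.]), array([110.,  53.]), 83.9, 502)
lever (array([587., -32.]), array([ 49., 262.]), 79.8, 893)
[-0.14594085  0.05009826]
0.45 78 [-0.035 -0.002  0.223]
0.47 94 [-0.036 -0.002  0.22 ]
0.49 106 [-0.039 -0.005  0.212]
0.51 94 [-0.043 -0.008  0.203]
0.53 81 [-0.043 -0.011  0.195]
0.55 63 [-0.045 -0.02   0.183]
0.57 61 [-0.046 -0.021  0.176]
0.59 60 [-0.056 -0.024  0.165]
0.61 95 [-0.06  -0.021  0.158]
0.63 77 [-0.063 -0.024  0.149]
0.65 59 [-0.058 -0.035  0.141]
0.67 14 [-0.059 -0.039  0.133]
0.69 8 [-0.079 -0.028  0.131]
0.71 3 [-0.074 -0.032  0.132]
long top (array([630., -31.]), array([160.,  61.]), 83.2, 705) 0.05311577266007419
base (array([630., -40.]), array([236., 247.]), 89.5, 1196)
tray (array([ 531., -295.]), array([208., 285.]), 84.3, 641)
traytea (array([ 624., -288.]), array([192.,  81.]), 64.6, 790)
side
tea top (array([512.,  -1.]), array([113.,  55.]), 83.6, 762)
lever (array([589., -40.]), array([ 48., 266.]), 83.3, 1134)
[-0.13405075  0.03826352]
0.45 119 [-0.037 -0.002  0.222]
0.47 134 [-0.039 -0.003  0.22 ]
0.49 123 [-0.041 -0.006  0.212]
0.51 122 [-0.046 -0.008  0.203]
0.53 91 [-0.046 -0.012  0.196]
0.55 84 [-0.044 -0.017  0.183]
0.57 84 [-0.048 -0.02   0.175]
0.59 88 [-0.054 -0.025  0.166]
0.61 123 [-0.064 -0.027  0.156]
0.63 82 [-0.062 -0.03   0.149]
0.65 52 [-0.059 -0.032  0.141]
0.67 20 [-0.068 -0.036  0.134]
0.69 9 [-0.077 -0.029  0.132]
0.71 3 [-0.078 -0.036  0.132]
long top (array([625., -32.]), array([159.,  53.]), 83.1, 881) 0.05392350527897268
base (array([634., -40.]), array([172., 243.]), 72.3, 1448)
tray (array([ 529., -296.]), array([210., 283.]), 84.3, 1402)
traytea (array([ 623., -288.]), array([194.,  81.]), 64.9, 1329)
```

The pictures agree with the networks. The target carton is at about (335,248) in top and (284,254) in side, under the black grip and sticking out on +y. The tray is on −y at (435,247) and the scale is on +y. The two other brown cartons, at (197,173) and (340,130) in top, are look-alikes farther away. I'll grasp the free +y end from above, beside the lever.

```bash
python3 -m jog '0 0 1 0; 0 0 1 0; 0 0 1 0; 0 0 1 0; .5 -1 0 -1; .5 -1 0 -1; .5 -1 0 -1; .5 -1 0 -1; .5 -1 0 -1; .5 -1 0 -1; .5 -1 0 -1; .5 -1 0 -1' 1 40
python3 -m jog '.5 -1 0 -1; .5 -1 0 0; .5 -1 0 0; .5 -1 0 0; .5 -1 0 0; .5 -1 0 0; .6 -1 0 0; .6 -1 0 0; .6 -1 0 0; .6 -1 0 0; .6 -1 0 0; .6 -1 0 0'
python3 - <<'E'
from h import *
def rect(P): 
    r=cv2.minAreaRect((P[:,:2]*1000).astype(np.float32)); return np.round(r[0],0),np.round(r[1],0),round(r[2],1),len(P)
for n in ("top","side"):
    W=cloud(cams.capture(n)).reshape(-1,3); W=W[~np.isnan(W[:,0])]
    b=lambda x0,x1,y0,y1,z0,z1: W[(W[:,0]>x0)&(W[:,0]<x1)&(W[:,1]>y0)&(W[:,1]<y1)&(W[:,2]>z0)&(W[:,2]<z1)]
    print("tray",rect(b(.37,.645,-.42,-.2,.022,.036)),"traytea",rect(b(.54,.65,-.42,-.2,.112,.125)),"floor z",np.median(b(.45,.55,-.34,-.28,-.02,.03)[:,2]))
print(get_obs()['tcp_pos'],get_obs()['tcp_rot'],get_obs()['joint_positions'])
E
```

```text
clock: 2.9
tcp_pos: [0.3096, 0.4145, 0.2751]
tcp_rot: [2.179, 2.263, 0.0]
ft_force: [-0.1, -0.2, 0.6]
gripper_width: 0.0951
gripper_force: 0.0
clock: 4.4
tcp_pos: [0.4747, 0.1145, 0.2751]
tcp_rot: [2.337, 2.099, 0.001]
ft_force: [0.0, 0.4, 0.1]
gripper_width: 0.0949
gripper_force: 0.0
tray (array([ 516., -312.]), array([172., 259.]), 84.5, 528) traytea (array([ 608., -321.]), array([109.,  54.]), 84.2, 721) floor z 0.004607044464681473
tray (array([ 517., -312.]), array([173., 263.]), 84.3, 1200) traytea (array([ 609., -323.]), array([111.,  58.]), 84.4, 1153) floor z 0.004807102316216214
[0.4750588  0.1136642  0.27485314] [ 2.34008949e+00  2.09557044e+00 -5.92719051e-04] [ 1.25236917e-01 -2.84305440e-01  1.86867907e+00 -4.98744435e-04
  1.55733296e+00  2.35383670e-01]
```

```bash
python3 -m jog '.55 -1 0 0; .55 -1 0 0; .55 -1 0 0; 0 0 -1 0; 0 0 -1 0; 0 0 -.6 0; 0 0 0 0; 0 0 0 0'
python3 - <<'E'
from h import *
o=get_obs();p=o['tcp_pos'];print(p,o['tcp_rot'])
W=cloud(cams.capture("side")).reshape(-1,3); W=W[~np.isnan(W[:,0])]
b=W[(abs(W[:,0]-.511)<.06)&(abs(W[:,1])<.08)&(W[:,2]>.106)&(W[:,2]<.122)]
r=cv2.minAreaRect((b[:,:2]*1000).astype(np.float32));print(r,len(b))
d=cams.capture("side");cv2.imwrite("pics/s1.png",cv2.resize(d['frame'][130:320,200:450,::-1],None,fx=3,fy=3))
E
```

```text
clock: 5.5
tcp_pos: [0.5161, 0.0407, 0.2111]
tcp_rot: [2.336, 2.099, 0.002]
ft_force: [-0.4, -0.1, 0.5]
gripper_width: 0.0951
gripper_force: 0.0
[0.51606364 0.04069261 0.21114277] [2.33577862e+00 2.09924520e+00 2.03118920e-03]
((511.353515625, -0.8195381164550781), (111.29592895507812, 55.365318298339844), 83.0732650756836) 776
```

View pics/s1.png

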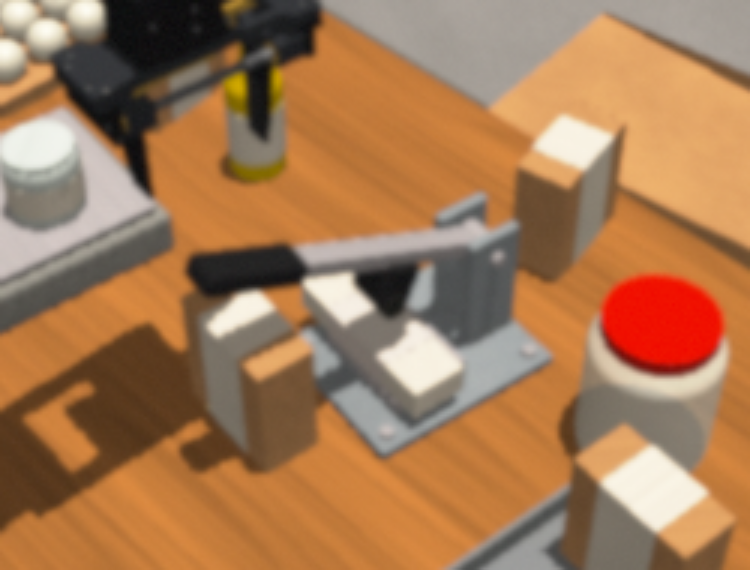

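The open gripper hangs above the carton's free end, with the carton at crop (250,380) and the lever at (340,260) to its right. The lever is clear of the descent path.

```bash
python3 -m jog '0 -.04 -1 0; 0 0 -1 0; 0 0 -1 0; 0 0 -1 0; 0 0 -.8 0; 0 0 -.6 0; 0 0 -.2 0; 0 0 0 0'
python3 -m jog '0 0 0 0; 0 0 0 0; 0 0 0 0; 0 0 0 0; 0 0 0 0; 0 0 0 0' 0 45
```

```text
clock: 6.6
tcp_pos: [0.5158, 0.0394, 0.0701]
tcp_rot: [2.337, 2.099, 0.0]
ft_force: [0.3, 0.5, -0.3]
gripper_width: 0.095
gripper_force: 0.0
clock: 7.35
tcp_pos: [0.5156, 0.0394, 0.07]
tcp_rot: [2.337, 2.099, 0.0]
ft_force: [-0.0, 0.2, -0.5]
gripper_width: 0.0514
gripper_force: 45.0
```

```bash
python3 -m jog '0 0 .4 0; 0 0 .2 0; .05 .4 0 0; .1 .8 0 0; .1 .8 0 0; .1 .8 0 0; .05 .8 0 0; 0 .4 0 0; 0 0 0 0'
python3 - <<'E'
from h import *
d=cams.capture("side");cv2.imwrite("pics/s2.png",cv2.resize(d['frame'][100:320,180:450,::-1],None,fx=2.7,fy=2.7))
E
```

```text
clock: 8.48
tcp_pos: [0.5254, 0.14, 0.0849]
tcp_rot: [2.336, 2.101, -0.001]
ft_force: [1.1, -0.1, -2.0]
gripper_width: 0.0513
gripper_force: 45.0
```

View pics/s2.png

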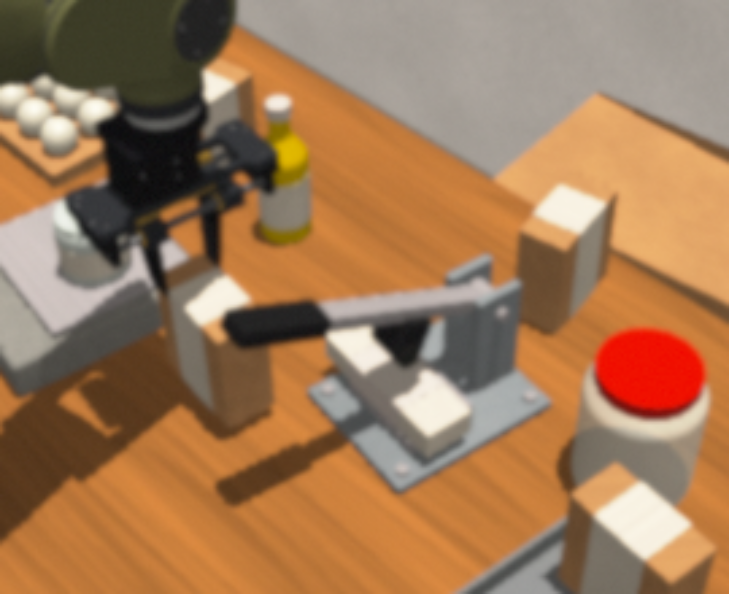

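Carton is held clear at crop (220,345), beside the lever and off the table. I'll lift over the lever and carry it to the tray.

```bash
python3 -m jog '0 0 .6 0; 0 0 1 0; 0 0 1 0; 0 0 1 0; 0 0 1 0; 0 0 1 0; 0 0 1 0; 0 0 1 0; 0 0 1 0; 0 0 1 0; 0 -.5 0 0; -.1 -1 0 0'
python3 -m jog '-.1 -1 0 0; -.1 -1 0 0; -.1 -1 0 0; -.1 -1 0 0; -.1 -1 0 0; -.1 -1 0 0; -.1 -1 0 0; -.1 -1 0 0; -.1 -1 0 0; -.1 -1 0 0; -.1 -1 0 0; -.1 -1 0 0'
python3 -m jog '-.1 -1 0 0; -.1 -1 0 0; -.1 -.9 -.4 0; 0 0 -1 0; 0 0 -1 0; 0 0 -1 0; 0 0 -1 0; 0 0 -1 0; 0 0 0 0'
python3 - <<'E'
from h import *
for n in ("top","side"):
    d=cams.capture(n)
    W=cloud(d).reshape(-1,3); W=W[~np.isnan(W[:,0])]
    p=get_obs()['tcp_pos']; zb=p[2]-.07
    f=lambda lo,hi:W[(abs(W[:,0]-.482)<.06)&(abs(W[:,1]+.31)<.08)&(W[:,2]>zb+lo)&(W[:,2]<zb+hi)]
    b=f(.05,.13); b=b[b[:,1]<-.285]
    for y in np.arange(-.38,-.28,.02):
        q=b[abs(b[:,1]-y)<.01]
        if len(q)>5:print(round(y,2),len(q),np.round(np.percentile(q[:,2],95)-zb,4), np.round(np.percentile(q,[3,97],axis=0)[:,0],3))
    print(n,p,'min y',np.round(np.percentile(b[:,1],1),3))
cv2.imwrite("pics/s3.png",cv2.resize(d['frame'][160:400,240:500,::-1],None,fx=2.4,fy=2.4))
E
```

```text
clock: 10.02
tcp_pos: [0.5227, 0.1009, 0.3246]
tcp_rot: [2.336, 2.1, -0.001]
ft_force: [0.5, -0.2, -2.2]
gripper_width: 0.0513
gripper_force: 45.0
clock: 11.52
tcp_pos: [0.4917, -0.1996, 0.3237]
tcp_rot: [-2.337, -2.097, 0.002]
ft_force: [-0.3, -0.3, -1.7]
gripper_width: 0.0514
gripper_force: 45.0
clock: 12.65
tcp_pos: [0.4831, -0.2698, 0.186]
tcp_rot: [-2.332, -2.094, 0.003]
ft_force: [-0.9, -0.2, -3.3]
gripper_width: 0.0514
gripper_force: 45.0
-0.36 21 0.1145 [0.447 0.463]
top [ 0.48423361 -0.27043754  0.18818131] min y -0.359
-0.36 604 0.1138 [0.448 0.497]
-0.34 443 0.1149 [0.449 0.5  ]
-0.32 411 0.1146 [0.451 0.502]
-0.3 419 0.1151 [0.453 0.505]
side [ 0.48513545 -0.27090569  0.18979049] min y -0.366
```

View pics/s3.png

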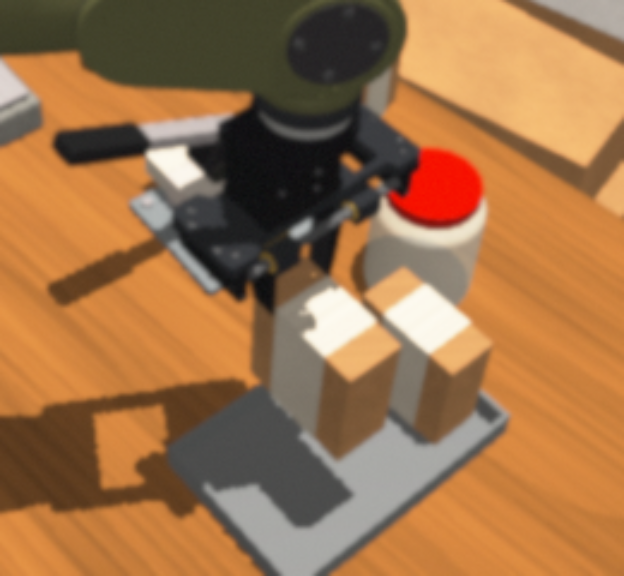

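Carton hangs level over the free part of the tray, with its top at crop (350,320). It clears the fixed carton at (430,330). I'll lower it and check contact.

```bash
python3 -m jog '0 0 -1 0; 0 0 -1 0; 0 0 -1 0; 0 0 -.8 0; 0 0 -.4 0; 0 0 -.2 0; 0 0 0 0; 0 0 -.1 0; 0 0 0 0'
```

```text
clock: 13.88
tcp_pos: [0.4858, -0.2708, 0.0778]
tcp_rot: [2.337, 2.099, 0.0]
ft_force: [-0.1, 1.2, -1.6]
gripper_width: 0.0517
gripper_force: 45.0
```

```bash
python3 -m jog '0 0 -.08 0; 0 0 0 0; 0 0 0 0'
```

```text
clock: 14.25
tcp_pos: [0.4856, -0.2707, 0.0755]
tcp_rot: [2.337, 2.099, -0.0]
ft_force: [0.4, 0.1, -2.3]
gripper_width: 0.0514
gripper_force: 45.0
```

```bash
python3 -m jog '0 0 -.05 0; 0 0 0 0; 0 0 0 0'
```

```text
clock: 14.62
tcp_pos: [0.4859, -0.2705, 0.075]
tcp_rot: [2.337, 2.099, 0.001]
ft_force: [-0.9, 3.3, 5.4]
gripper_width: 0.051
gripper_force: 45.0
```

```bash
python3 -m jog '0 0 0 0; 0 0 0 0; 0 0 0 0; 0 0 0 0; 0 0 .4 0; 0 0 1 0; 0 0 1 0; 0 0 1 0; 0 0 1 0; 0 0 1 0; 0 0 1 0; 0 0 1 0' 1
python3 -m jog '0 0 1 0; 0 .5 0 0; 0 1 0 0; 0 1 0 0; 0 1 0 0; 0 1 0 0; 0 1 0 0; 0 0 0 0' 0
python3 - <<'E'
from h import *
for n in ("top","side"):
    d=cams.capture(n)
    W=cloud(d).reshape(-1,3); W=W[~np.isnan(W[:,0])]
    f=lambda x0,x1,y0,y1,z0,z1: W[(W[:,0]>x0)&(W[:,0]<x1)&(W[:,1]>y0)&(W[:,1]<y1)&(W[:,2]>z0)&(W[:,2]<z1)]
    b=f(.4,.565,-.4,-.22,.106,.13); r=cv2.minAreaRect((b[:,:2]*1000).astype(np.float32));print(n,r,np.round(np.percentile(b[:,2],[5,50,95]),4))
    L=f(.44,.56,-.08,.03,.17,.235)
    for x in (.455,.465,.475,.485,.495,.505,.515,.525):
        q=L[abs(L[:,0]-x)<.005]
        if len(q)>3: print(x,np.round([q[:,1].min(),q[:,1].max(),np.percentile(q[:,2],90)],3))
    b=f(.58,.68,-.14,.08,.045,.066);b=b[(b[:,1]>0)|(b[:,1]<-.075)];print("long",cv2.minAreaRect((b[:,:2]*1000).astype(np.float32)),np.round(np.median(b[:,2]),4))
    c=f(.66,.76,-.09,.02,.118,.136);print("column",cv2.minAreaRect((c[:,:2]*1000).astype(np.float32)),len(c))
    print(L[:,0].min())
print(get_obs()['tcp_pos'])
cv2.imwrite("pics/s4.png",cv2.resize(d['frame'][120:400,200:500,::-1],None,fx=2,fy=2))
E
```

```text
clock: 16.12
tcp_pos: [0.4856, -0.2707, 0.261]
tcp_rot: [2.336, 2.099, 0.0]
ft_force: [1.5, 0.4, -0.2]
gripper_width: 0.0951
gripper_force: 0.0
clock: 17.12
tcp_pos: [0.485, -0.1313, 0.2831]
tcp_rot: [-2.333, -2.102, 0.001]
ft_force: [0.9, -0.5, 0.4]
gripper_width: 0.0204
gripper_force: 0.0
top ((478.6927185058594, -329.7142028808594), (67.9619369506836, 52.49738311767578), 83.92688751220703) [0.1152 0.1199 0.1245]
0.455 [-0.032 -0.009  0.218]
0.465 [-0.035 -0.002  0.224]
0.475 [-0.035 -0.002  0.222]
0.485 [-0.036 -0.005  0.217]
0.495 [-0.039 -0.005  0.213]
0.505 [-0.039 -0.008  0.209]
0.515 [-0.042 -0.008  0.203]
0.525 [-0.043 -0.011  0.201]
long ((625.4623413085938, -30.556076049804688), (159.67733764648438, 52.64879608154297), 83.45561218261719) 0.0535
column ((698.8799438476562, -52.3223762512207), (51.71465301513672, 79.88525390625), 82.03772735595703) 249
0.4554432897222223
side ((481.2640380859375, -308.7178955078125), (111.94148254394531, 55.892356872558594), 82.58011627197266) [0.1106 0.1197 0.1224]
0.455 [-0.035 -0.005  0.216]
0.465 [-0.036 -0.001  0.224]
0.475 [-0.037 -0.003  0.221]
0.485 [-0.04  -0.005  0.217]
0.495 [-0.04  -0.008  0.212]
0.505 [-0.043 -0.007  0.208]
0.515 [-0.043 -0.012  0.204]
0.525 [-0.046 -0.008  0.199]
long ((626.1279907226562, -32.692657470703125), (157.59873962402344, 53.33831787109375), 81.2814712524414) 0.0534
column ((700.3433227539062, -51.80656433105469), (55.54641342163086, 78.28114318847656), 83.0793685913086) 348
0.45619701999855894
[ 0.48517464 -0.13285009  0.283407  ]
```

View pics/s4.png

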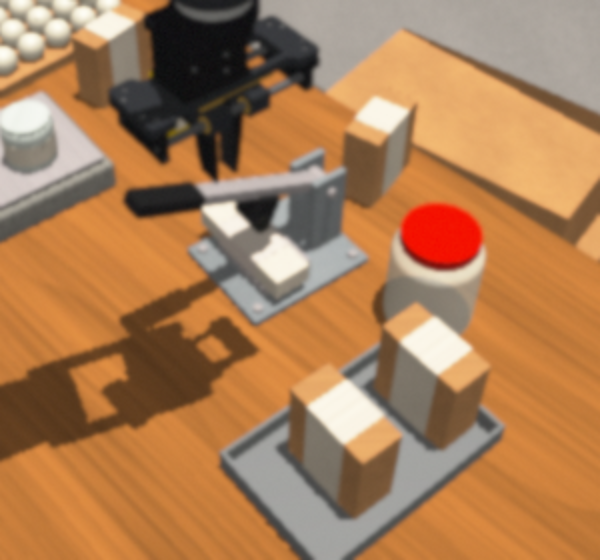

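The tea carton stands upright in the tray at crop (345,440). The lever is raised at (220,190), with nothing under the grip. Now the press.

```bash
python3 -m jog '.2 1 0 0; .2 1 0 0; .2 1 0 0; 0 1 0 0; 0 .4 -.4 0; 0 0 -1 0; 0 0 -.5 0; 0 0 0 0; 0 0 0 0' 0 45
```

```text
clock: 18.35
tcp_pos: [0.5009, -0.0236, 0.2374]
tcp_rot: [2.337, 2.098, 0.001]
ft_force: [-0.5, 0.2, 0.4]
gripper_width: 0.0006
gripper_force: 0.0
```

```bash
python3 -m jog '0 0 -.4 0; -.05 0 -.4 0; -.1 0 -.4 0; -.12 .01 -.4 0; -.12 .01 -.4 0; -.12 .01 -.4 0; -.1 .01 -.4 0; 0 0 0 0; 0 0 0 0'
```

```text
clock: 19.48
tcp_pos: [0.4857, -0.0222, 0.1674]
tcp_rot: [2.336, 2.099, 0.001]
ft_force: [-0.4, 0.4, 2.8]
gripper_width: 0.0005
gripper_force: 1.0
```

```bash
python3 -m jog '-.1 .01 -.4 0; -.1 .01 -.4 0; -.07 .01 -.4 0; -.05 0 -.3 0; 0 0 -.1 0; 0 0 0 0; 0 0 0 0'; python3 -m jog '0 0 -.1 0; 0 0 -.1 0; 0 0 -.1 0; 0 0 0 0'
```

```text
clock: 20.35
tcp_pos: [0.4776, -0.0215, 0.1271]
tcp_rot: [2.337, 2.099, 0.001]
ft_force: [-2.0, 0.0, 3.7]
gripper_width: 0.0002
gripper_force: 1.5
clock: 20.85
tcp_pos: [0.4772, -0.0214, 0.1189]
tcp_rot: [-2.337, -2.099, 0.0]
ft_force: [-1.5, 0.4, 2.8]
gripper_width: 0.0
gripper_force: 1.6
```

```bash
python3 -m jog '0 0 -.08 0; 0 0 0 0; 0 0 0 0'; python3 -m jog '0 0 -.06 0; 0 0 0 0; 0 0 0 0'; python3 -m jog '0 0 -.06 0; 0 0 0 0; 0 0 0 0'
```

```text
clock: 21.22
tcp_pos: [0.4774, -0.0214, 0.1173]
tcp_rot: [2.337, 2.099, 0.0]
ft_force: [-1.4, -0.3, 3.4]
gripper_width: 0.0006
gripper_force: 1.6
clock: 21.6
tcp_pos: [0.4773, -0.0214, 0.1157]
tcp_rot: [-2.337, -2.099, 0.0]
ft_force: [-1.9, 1.3, 3.9]
gripper_width: 0.0007
gripper_force: 1.6
clock: 21.98
tcp_pos: [0.4773, -0.0214, 0.1142]
tcp_rot: [-2.337, -2.099, 0.0]
ft_force: [-1.8, 0.8, 3.9]
gripper_width: 0.0004
gripper_force: 1.6
```

```bash
for i in 1; do python3 -m jog '0 0 -.06 0; 0 0 0 0; 0 0 0 0'; done;  python3 -m jog '0 0 -.06 0; 0 0 0 0; 0 0 0 0'; python3 -m jog '0 0 -.06 0; 0 0 0 0; 0 0 0 0'
```

```text
clock: 22.35
tcp_pos: [0.4773, -0.0214, 0.1127]
tcp_rot: [-2.337, -2.099, 0.0]
ft_force: [-2.6, 0.5, 4.0]
gripper_width: 0.0006
gripper_force: 1.7
clock: 22.72
tcp_pos: [0.4773, -0.0214, 0.1112]
tcp_rot: [-2.337, -2.099, 0.0]
ft_force: [-1.3, 1.1, 3.4]
gripper_width: 0.0001
gripper_force: 1.7
clock: 23.1
tcp_pos: [0.4773, -0.0214, 0.1097]
tcp_rot: [-2.337, -2.099, 0.0]
ft_force: [-0.8, 0.5, 4.3]
gripper_width: 0.0003
gripper_force: 1.7
```

```bash
python3 -m jog '0 0 -.06 0; 0 0 0 0; 0 0 0 0';  python3 -m jog '0 0 -.06 0; 0 0 0 0; 0 0 0 0'; python3 -m jog '0 0 -.06 0; 0 0 0 0; 0 0 0 0'
```

```text
clock: 23.48
tcp_pos: [0.4773, -0.0214, 0.1082]
tcp_rot: [-2.337, -2.099, 0.0]
ft_force: [-2.4, 1.0, 4.1]
gripper_width: 0.001
gripper_force: 1.7
clock: 23.85
tcp_pos: [0.4773, -0.0214, 0.1067]
tcp_rot: [-2.337, -2.099, 0.0]
ft_force: [-1.9, 0.8, 4.3]
gripper_width: 0.0002
gripper_force: 1.8
clock: 24.22
tcp_pos: [0.4773, -0.0214, 0.1052]
tcp_rot: [-2.337, -2.099, 0.0]
ft_force: [-1.6, 0.6, 4.5]
gripper_width: 0.0003
gripper_force: 1.8
```

```bash
python3 -m jog '0 0 -.06 0; 0 0 0 0; 0 0 0 0';  python3 -m jog '0 0 -.06 0; 0 0 0 0; 0 0 0 0'; python3 -m jog '0 0 -.06 0; 0 0 0 0; 0 0 0 0'
python3 - <<'E'
from h import *
d=cams.capture("side");cv2.imwrite("pics/s5.png",cv2.resize(d['frame'][170:300,240:400,::-1],None,fx=4.5,fy=4.5))
E
```

```text
clock: 24.6
tcp_pos: [0.4773, -0.0214, 0.1037]
tcp_rot: [-2.337, -2.099, 0.0]
ft_force: [-2.3, 0.5, 4.1]
gripper_width: 0.0005
gripper_force: 1.8
clock: 24.98
tcp_pos: [0.4773, -0.0214, 0.1022]
tcp_rot: [-2.337, -2.099, 0.0]
ft_force: [-3.0, 0.5, 4.4]
gripper_width: 0.0004
gripper_force: 1.8
clock: 25.35
tcp_pos: [0.4772, -0.0214, 0.1007]
tcp_rot: [-2.337, -2.099, 0.0]
ft_force: [-2.1, 0.9, 4.0]
gripper_width: 0.0001
gripper_force: 1.8
```

View pics/s5.png

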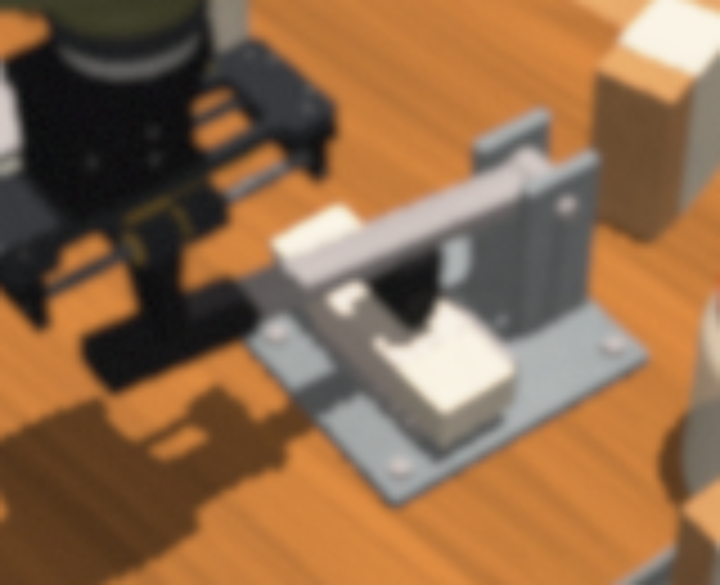

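The fingertips rest on the black grip at crop (165,315). The stamp at (415,310) is just above the long carton, so I'll continue in 1.5 mm steps.

```bash
python3 -m jog '0 0 -.06 0; 0 0 0 0; 0 0 0 0';  python3 -m jog '0 0 -.06 0; 0 0 0 0; 0 0 0 0'; python3 -m jog '0 0 -.06 0; 0 0 0 0; 0 0 0 0'
```

```text
clock: 25.78
tcp_pos: [0.4773, -0.0214, 0.0992]
tcp_rot: [-2.337, -2.099, 0.0]
ft_force: [-2.3, 1.0, 4.6]
gripper_width: 0.0003
gripper_force: 1.9
clock: 26.15
tcp_pos: [0.4773, -0.0214, 0.0977]
tcp_rot: [-2.337, -2.099, 0.0]
ft_force: [-2.4, 1.2, 3.7]
gripper_width: 0.0002
gripper_force: 1.9
clock: 26.52
tcp_pos: [0.4773, -0.0214, 0.0962]
tcp_rot: [-2.337, -2.099, 0.0]
ft_force: [-3.1, 0.1, 4.3]
gripper_width: 0.0003
gripper_force: 1.9
```

```bash
python3 -m jog '0 0 -.06 0; 0 0 0 0; 0 0 0 0';  python3 -m jog '0 0 -.06 0; 0 0 0 0; 0 0 0 0'; python3 -m jog '0 0 -.06 0; 0 0 0 0; 0 0 0 0'
```

```text
clock: 26.9
tcp_pos: [0.4773, -0.0214, 0.0947]
tcp_rot: [-2.337, -2.099, 0.0]
ft_force: [-2.1, 1.1, 3.9]
gripper_width: 0.0004
gripper_force: 1.9
clock: 27.28
tcp_pos: [0.4772, -0.0214, 0.0932]
tcp_rot: [-2.337, -2.099, 0.0]
ft_force: [-2.5, 1.5, 4.7]
gripper_width: 0.0007
gripper_force: 1.9
clock: 27.65
tcp_pos: [0.4773, -0.0214, 0.0917]
tcp_rot: [-2.337, -2.099, 0.0]
ft_force: [-2.9, 0.6, 3.7]
gripper_width: 0.0007
gripper_force: 2.0
```

```bash
python3 - <<'E'
from h import *
u=np.array([.993,-.117]);v=np.array([.117,.993])
for n in ("side","top"):
    d=cams.capture(n)
    W=cloud(d).reshape(-1,3); W=W[~np.isnan(W[:,0])]
    rel=W[:,:2]-[.717,-.0495]; a=rel@u; c=rel@v
    for A in np.arange(-.29,.0,.02):
        q=W[(abs(a-A)<.01)&(abs(c)<.010)&(W[:,2]<.16),2]
        if len(q)>4: print(n,round(A,2),len(q),np.round(np.percentile(q,[10,50,90]),4))
    for C in np.arange(-.07,.1,.02):
        q=W[(abs(a+.09)<.02)&(abs(c-C)<.01)]
        if len(q)>4:print("  long",round(C,2),len(q),np.round(np.percentile(q[:,2],[10,50,90]),4))
cv2.imwrite("pics/s6.png",cv2.resize(cams.capture("side")['frame'][170:300,240:400,::-1],None,fx=4.5,fy=4.5,interpolation=cv2.INTER_CUBIC))
E
```

```text
side -0.29 72 [-0.0029  0.0003  0.1263]
side -0.27 120 [-0.0012  0.1301  0.1339]
side -0.25 132 [-0.0016  0.1313  0.1491]
side -0.23 86 [-0.0016  0.0015  0.1401]
side -0.21 111 [-0.0015  0.0046  0.1302]
side -0.19 104 [-0.0021  0.1238  0.1293]
side -0.17 109 [-0.0008  0.1213  0.1265]
side -0.15 116 [-0.0004  0.0118  0.1249]
side -0.13 123 [0.009  0.0316 0.1235]
side -0.11 162 [0.0321 0.0563 0.1217]
side -0.09 52 [0.1168 0.1198 0.1215]
side -0.07 48 [0.1157 0.1184 0.1206]
side -0.05 54 [0.0411 0.1166 0.1185]
side -0.03 77 [0.0094 0.1132 0.1167]
side -0.01 71 [0.0105 0.115  0.1188]
  long -0.07 283 [0.0028 0.027  0.054 ]
  long -0.05 106 [0.0515 0.0536 0.0564]
  long -0.03 195 [0.0523 0.0566 0.0996]
  long -0.01 256 [0.0548 0.107  0.1204]
  long 0.01 78 [0.0534 0.1177 0.121 ]
  long 0.03 13 [0.0527 0.0535 0.0561]
  long 0.07 60 [0.0522 0.0545 0.0568]
  long 0.09 39 [0.0526 0.0543 0.0564]
top -0.13 23 [0.1188 0.1209 0.1241]
top -0.11 51 [0.116  0.12   0.1233]
top -0.09 47 [0.1149 0.1184 0.1211]
top -0.07 50 [0.1135 0.1174 0.1213]
top -0.05 49 [0.0956 0.1152 0.1207]
top -0.03 48 [0.0098 0.1141 0.1182]
top -0.01 58 [0.0112 0.1128 0.12  ]
  long -0.07 72 [0.0034 0.0517 0.0564]
  long -0.05 91 [0.05   0.0529 0.0573]
  long -0.03 83 [0.0489 0.0541 0.0989]
  long -0.01 94 [0.1038 0.1172 0.1223]
  long 0.01 104 [0.0539 0.1096 0.1199]
  long 0.03 91 [0.0488 0.0531 0.0572]
  long 0.05 93 [0.0493 0.0534 0.057 ]
  long 0.07 91 [0.0498 0.053  0.0561]
  long 0.09 77 [-0.0013  0.0047  0.0553]
```

View pics/s6.png

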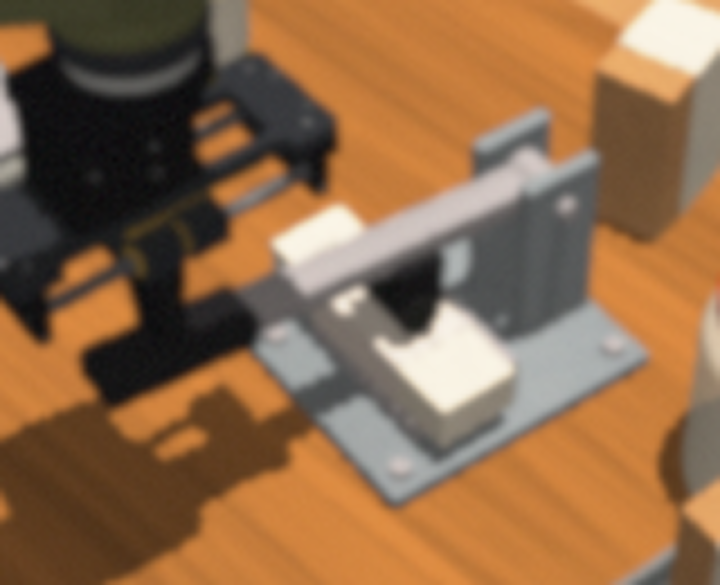

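```bash
python3 - <<'E'
from h import *
d=cams.capture("side")
K=np.array([[d['fx'],0,d['cx']],[0,d['fy'],d['cy']],[0,0,1.]]);R=np.array(d['R']);t=np.array(d['t'])
o=get_obs();p=o['tcp_pos']
rv=cv2.Rodrigues(R)[0]
pr=lambda X:cv2.projectPoints(np.array(X,float).reshape(-1,3),rv,t,K,np.array([d['k1'],0,0,0.]))[0][:,0]
u=np.array([.993,-.117,0]);H=np.array([.717,-.0495,.105])
e=.075
lev=[H-u*(s*np.cos(e)-.01*np.sin(e))+[0,0,s*np.sin(e)+.01] for s in (.19,.245,.28)]
im=cv2.resize(d['frame'][170:300,240:400,::-1],None,fx=4.5,fy=4.5,interpolation=cv2.INTER_CUBIC)
for q,c in [(p,(0,0,255)),(p+[0,0,.04],(0,255,255))]+[(l,(255,255,0)) for l in lev]:
    x=(pr(q)[0]-[240,170])*4.5+2; cv2.circle(im,tuple(int(i) for i in x),4,c,-1);print(np.round(q,3),x)
im=cv2.convertScaleAbs(im,alpha=1.7,beta=25)
cv2.imwrite("pics/s7.png",im)
W=cloud(d); g=d['frame']
for (cx,cy) in [(165,315),(165,330),(160,280),(120,370),(230,310),(160,250),(200,320)]:
    i=int(cy/4.5+170);j=int(cx/4.5+240);print((cx,cy),np.round(np.nanmedian(W[i-1:i+2,j-1:j+2].reshape(-1,3),0),3))
print(o['tcp_pos'],o['ft_force'],o['wrist_torque'],o['gripper_width'],o['effort'])
E
```

```text
[ 0.477 -0.021  0.092] [168.64800965 392.05651314]
[ 0.477 -0.021  0.132] [162.9465947  339.31281804]
[ 0.53  -0.027  0.129] [249.58615028 295.76258824]
[ 0.475 -0.021  0.133] [158.90135424 338.89742699]
[ 0.44  -0.017  0.136] [ 99.09084776 367.3005582 ]
(165, 315) [ 0.472 -0.031  0.16 ]
(165, 330) [ 0.471 -0.031  0.149]
(160, 280) [ 0.471 -0.032  0.185]
(120, 370) [ 0.448 -0.022  0.133]
(230, 310) [ 0.518 -0.026  0.128]
(160, 250) [ 0.458 -0.052  0.232]
(200, 320) [ 0.5   -0.023  0.129]
[ 0.47728711 -0.02139851  0.09172049] [-2.05221244  0.93534921  4.30876414] [0.04350637 0.53820143 0.04594197] 5.761443173254695e-05 [-2.53520217e-01 -2.34533304e+01 -3.34476757e+01  4.16544790e-03
 -7.38116931e-01  1.38842308e-03]
```

View pics/s7.png

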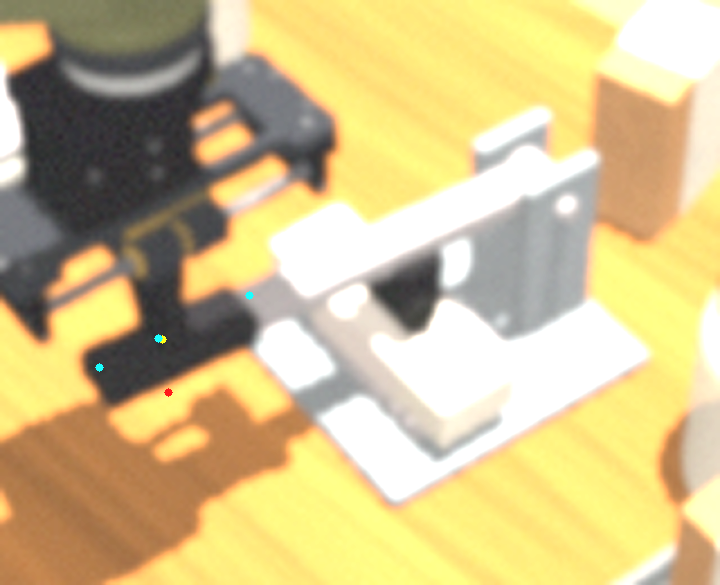

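The lever slope in depth gives e ≈ +0.075 rad, so the lever is at about 0.325. The stamp is still about 6 mm above the carton, which matches the picture and the spring-only force. The lever moves with the tool, so I'll continue down by force.

```bash
python3 -m jog '0 0 -.1 0; 0 0 -.1 0; 0 0 -.1 0; 0 0 0 0; 0 0 0 0'; python3 - <<'E'
from h import *
u=np.array([.993,-.117]);v=np.array([.117,.993])
d=cams.capture("side")
W=cloud(d).reshape(-1,3); W=W[~np.isnan(W[:,0])]
rel=W[:,:2]-[.717,-.0495]; a=rel@u; c=rel@v
for A in np.arange(-.27,.0,.02):
    q=W[(abs(a-A)<.01)&(abs(c)<.010)&(W[:,2]<.16)&(W[:,2]>.09),2]
    if len(q)>4: print(round(A,2),len(q),np.round(np.percentile(q,[10,50,90]),4))
E
```

```text
clock: 28.48
tcp_pos: [0.4772, -0.0214, 0.0842]
tcp_rot: [-2.337, -2.099, 0.0]
ft_force: [-2.5, 0.5, 4.9]
gripper_width: 0.0005
gripper_force: 2.1
-0.27 64 [0.1219 0.1247 0.1267]
-0.25 86 [0.1227 0.1265 0.1539]
-0.23 42 [0.1214 0.1248 0.1534]
-0.21 55 [0.1212 0.123  0.1248]
-0.19 56 [0.1174 0.1208 0.1229]
-0.17 57 [0.1174 0.1194 0.1219]
-0.15 58 [0.1115 0.1187 0.1207]
-0.13 54 [0.1154 0.1179 0.1204]
-0.11 56 [0.1103 0.1177 0.1194]
-0.09 46 [0.1151 0.1166 0.1185]
-0.07 48 [0.1134 0.1158 0.1182]
-0.05 47 [0.114  0.1156 0.1174]
-0.03 43 [0.1111 0.1143 0.1166]
-0.01 43 [0.1131 0.1164 0.1199]
```

```bash
python3 -m jog '0 0 -.1 0; 0 0 -.1 0; 0 0 0 0; 0 0 0 0';python3 -m jog '0 0 -.06 0; 0 0 0 0; 0 0 0 0'; python3 -m jog '0 0 -.06 0; 0 0 0 0; 0 0 0 0'; python3 -m jog '0 0 -.06 0; 0 0 0 0; 0 0 0 0'
```

```text
clock: 29.02
tcp_pos: [0.4774, -0.0214, 0.0793]
tcp_rot: [2.337, 2.099, 0.0]
ft_force: [-2.3, -0.1, 4.4]
gripper_width: 0.0005
gripper_force: 2.1
clock: 29.4
tcp_pos: [0.4773, -0.0214, 0.0777]
tcp_rot: [2.337, 2.1, -0.0]
ft_force: [-2.8, 1.1, 4.2]
gripper_width: 0.0004
gripper_force: 2.2
clock: 29.78
tcp_pos: [0.4773, -0.0214, 0.0764]
tcp_rot: [-2.337, -2.099, 0.0]
ft_force: [-3.5, 0.8, 5.6]
gripper_width: 0.0009
gripper_force: 3.0
clock: 30.15
tcp_pos: [0.4773, -0.0213, 0.0762]
tcp_rot: [-2.337, -2.099, 0.001]
ft_force: [-7.1, 0.5, 12.3]
gripper_width: 0.0005
gripper_force: 6.3
```

```bash
python3 -m jog '-.04 0 -.01 0; 0 0 0 0'
```

```text
clock: 30.4
tcp_pos: [0.4774, -0.0214, 0.0763]
tcp_rot: [2.336, 2.098, 0.003]
ft_force: [-4.1, 1.4, 10.8]
gripper_width: 0.0006
gripper_force: 5.6
```

```bash
python3 -m jog '-.02 0 -.04 0; 0 0 0 0'
```

```text
clock: 30.65
tcp_pos: [0.4774, -0.0214, 0.0761]
tcp_rot: [2.335, 2.098, 0.004]
ft_force: [-5.4, 1.7, 14.8]
gripper_width: 0.0006
gripper_force: 7.3
```

Steady near 15 N, so I'll hold.

```bash
python3 -m jog '0 0 0 0; 0 0 0 0; 0 0 0 0; 0 0 0 0; 0 0 0 0; 0 0 0 0';python3 -m jog '0 0 0 0; 0 0 0 0; 0 0 0 0; 0 0 0 0; 0 0 0 0; 0 0 0 0'
```

```text
clock: 31.4
tcp_pos: [0.4774, -0.0214, 0.0761]
tcp_rot: [2.335, 2.098, 0.004]
ft_force: [-5.0, 2.5, 15.1]
gripper_width: -0.0
gripper_force: 7.2
clock: 32.15
tcp_pos: [0.4774, -0.0214, 0.0761]
tcp_rot: [2.335, 2.098, 0.004]
ft_force: [-4.5, 1.6, 14.1]
gripper_width: 0.0001
gripper_force: 7.2
```

```bash
python3 -m jog '0 0 0 0; 0 0 0 0; 0 0 0 0; 0 0 .1 0; 0 0 .3 0; 0 0 .4 0; .05 0 .5 0; .08 0 .5 0; .1 0 .5 0; .12 0 .5 0; .12 0 .5 0; .12 0 .5 0'; python3 -m jog '.1 0 .5 0; 0 0 .5 0; 0 0 .8 0; 0 0 1 0; 0 0 1 0; 0 0 1 0; 0 0 1 0; 0 0 0 0'
python3 - <<'E'
from h import *
for n in ("top","side"):
    d=cams.capture(n)
    W=cloud(d).reshape(-1,3); W=W[~np.isnan(W[:,0])]
    f=lambda x0,x1,y0,y1,z0,z1: W[(W[:,0]>x0)&(W[:,0]<x1)&(W[:,1]>y0)&(W[:,1]<y1)&(W[:,2]>z0)&(W[:,2]<z1)]
    R=lambda b:np.round(np.r_[cv2.minAreaRect((b[:,:2]*1000).astype(np.float32))[0],cv2.minAreaRect((b[:,:2]*1000).astype(np.float32))[1]],1)
    print(n,"tea",R(f(.4,.565,-.4,-.22,.106,.13)))
    b=f(.58,.68,-.14,.08,.045,.066);b=b[(b[:,1]>0)|(b[:,1]<-.075)];print("long",cv2.minAreaRect((b[:,:2]*1000).astype(np.float32)),np.round(np.median(b[:,2]),4))
    L=f(.44,.7,-.08,.03,.13,.235)
    for x in (.475,.495,.515,.555):
        q=L[abs(L[:,0]-x)<.005]
        if len(q)>3: print(x,np.round(np.percentile(q[:,2],90),3))
print(get_obs()['tcp_pos'],get_obs()['ft_force'])
cv2.imwrite("pics/s8.png",d['frame'][:,:,::-1])
E
```

```text
clock: 33.65
tcp_pos: [0.4905, -0.0212, 0.1689]
tcp_rot: [-2.336, -2.099, 0.0]
ft_force: [1.5, -0.4, 1.7]
gripper_width: 0.0005
gripper_force: 0.9
clock: 34.65
tcp_pos: [0.4939, -0.0215, 0.3166]
tcp_rot: [2.334, 2.097, 0.005]
ft_force: [-0.2, 0.7, -0.4]
gripper_width: 0.0004
gripper_force: 0.0
top tea [ 481.2 -307.9  110.1   52.3]
long ((632.7723999023438, 25.763134002685547), (45.742950439453125, 52.082679748535156), 83.02262878417969) 0.0535
side tea [ 481.2 -309.1  112.1   55.7]
long ((626.3185424804688, -31.1016845703125), (160.20059204101562, 52.69679641723633), 82.4559097290039) 0.0538
0.475 0.222
0.495 0.212
0.515 0.204
0.555 0.184
[ 0.49277099 -0.02135454  0.31318269] [-0.32626147 -0.01481492 -0.57759913]
```

View pics/s8.png

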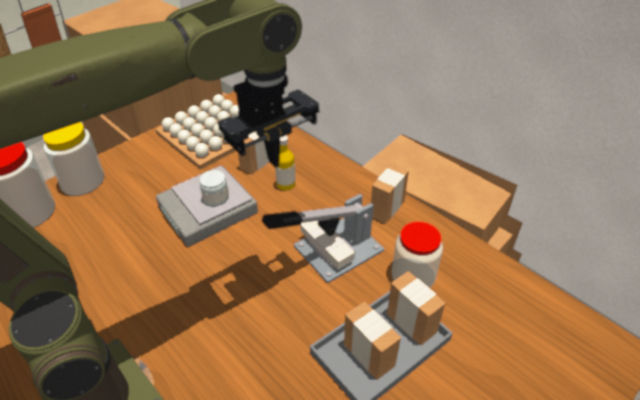

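The lever is back up at (310,215). The tea carton stands in the tray at (372,340), the long carton has not shifted, and the other things are where they were. Handing in.

```bash
python3 -c "
from cell import job
print(job.job_done())"
```

```text
the job is handed in; nothing more can be done
None
```

The job is handed in: the tea carton stands upright in the tray, the lever was held on the long carton at about 15 N for over 1.5 s and came back up, and the other items look unmoved. While pressing, the arm's reported fingertip height read about 4 cm below the grip; I did not explain this and went by the force and the pictures.

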